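Hold the lid-interlock unit at half travel with the wide gauge blade

TASK

Take the wide gauge blade from its stand, insert it upright into the slot of the lid-interlock unit, and push the spring-loaded tongue inside half way down: 10 mm of its 20 mm travel, never to the bottom. Keep it steady there for at least three seconds and finish while still holding it pressed, without letting go. Leave the narrow blade, the tip box, the bottle and the cup where they are.

Things in the scene. Friction and masses are not known exactly. Their poses are not given: they have to be found in the camera images.
- wide_blade: The blade to use: upright steel blade 4 mm thick (x), 30 wide (y), 50 long; above it a collar 26 x 44 x 5 mm and a black grip block 16 (x) x 36 (y) x 45 mm tall, pinched across its 16 mm. Origin: middle of the blade's lower edge, z up (collar underside at z 50, block z 55 to 100 mm). About 0.1 kg. Starts hanging by its collar in a stand. Half a turn about z makes no difference.
- narrow_blade: The other gauge blade, not to be used: the same, but blade 14 mm wide, collar 28 mm and grip block 20 mm wide (its y). Hangs in the other stand.
- stand_a: Fixed grey plastic stand, a bridge 60 x 80 mm (x, y) and 65 mm high, open to front and back, with a slot of 10 x 36 mm (x, y) through its 6 mm top plate. The wide blade hangs in it with its lower edge 15 mm above the bench, visible below the plate. Origin under its centre.
- stand_b: The same stand, holding the narrow blade. The two stands may change places.
- unit: Fixed lid-interlock unit, a grey box 90 x 100 mm (x, y) and 80 mm high with an aluminium top. Origin under its centre, z up. In the middle of the top is an upright slot 7 mm (its x) by 33 mm (its y) with a 3 mm chamfer, framed by a thin dark line. A steel pointer on its +x side moves down with the tongue beside three dark lines: rest, half way (the longest), bottom.
- slot_mouth (a point): Centre of the slot's mouth on the unit's top face, 80 mm above the bench; axes as the unit's. The blade's edge meets the tongue 25 mm below it (collar then 25 mm above the top face); with the tongue half way the edge is 35 mm below it and the collar's underside 15 mm above the top face.
- tongue (a joint): Downward travel (m) of the spring tongue that closes the slot 25 mm below its mouth: 0 at rest, 0.010 half way, 0.020 at the bottom. The spring pushes up with about 2.6 N at rest, 5.6 N half way, 8.6 N at the bottom, more than the blade's weight, so it rises again if let go.
- tip_box: Bystander: blue box of pipette tips, 85 x 120 x 59 mm, on the bench. Origin under its centre.
- reagent_bottle: Bystander: white bottle with a blue cap, 56 mm across and 100 mm high. Origin under its centre.
- pen_cup: Bystander: empty steel cup, 72 mm across the rim and 85 mm high. Origin under its centre.
Things that resemble listed ones, but are neither listed nor needed, are in the scene too. What is shaped like the wide_blade but brown or pink is not meant.

How it is judged:
On the way, in this order (a step that is already met when the one before it is completed fails the run):
1. the wide blade is lifted clear of its stand (height (world z) of wide_blade above 0.067 m), for 0.1 s.
2. the wide blade is in the unit's slot, at least 12 mm deep and upright (z of wide_blade in the frame of slot_mouth below -0.012 m and horizontal distance between wide_blade and slot_mouth below 0.006 m and angle between wide_blade's own z axis and vertical below 0.15 rad), for 0.1 s.
3. the tongue is held half way down, 7 to 13 mm, for three seconds (value of joint tongue between 0.007 and 0.013 m and horizontal distance between wide_blade and slot_mouth below 0.006 m), for 2.8 s.
At the end, for the whole second after the job is handed in: The wide blade stands upright (within 0.15 rad) in the unit's slot, within 6 mm of its centre and at least 29 mm deep, at rest; the fingers are on it (over 1 N) and keep the tongue 7 to 13 mm down. Before that it was held so for about 3 s (all of step 3 and z of wide_blade in the frame of slot_mouth below -0.029 m and angle between wide_blade's own z axis and vertical below 0.15 rad and contact force between the fingers and wide_blade above 1 N and linear speed of wide_blade below 0.02 m/s); the arm keeps its last pose, push and grip.
It fails at once if the tongue is pushed to the bottom (over 17 mm) (value of joint tongue above 0.017 m).
It fails at once if a bystander is moved by more than 15 mm (distance of any of narrow_blade, tip_box, reagent_bottle, pen_cup from where it was at the start of the episode above 0.015 m).
It also fails if it takes over 51 s, if anything falls off the work surface, if the arm or the gripper's body presses on something with over 40 N, if the wrist force passes 120 N, or if a joint passes its speed limit or range.

ROBOT

A 6-joint arm with a two-finger parallel gripper is mounted at the origin on the work surface. World frame = base frame: x ahead of the robot, y to its left, z up, the work surface at z = 0. Lengths are in m, angles in rad, forces in N, time in s.
With the tool pointing down it reaches from about 0.25 to 0.85 m from the base axis. Payload 12.5 kg.
Tool frame: the origin (TCP) lies on the centre line of the jaws, within the pads' length; the fingertips stand 19 mm ahead of it and the grasp point (between the pads) is the TCP; y points along the fingers, x is the direction in which the jaws open and shut, and the axes are right-handed (so a half turn about y gives the same grasp; the last joint's range is limited). The gripper opens to 93 mm and grips with 3 to 60 N. Pads are 15 mm wide; open, the fingers measure 128 mm over their backs; the gripper's body (75 mm by 188 mm) begins 65 mm behind the grasp point.
Start: joints at [-1.317, 0.351, 1.652, -0, 1.139, -0.085], TCP at [0.183, -0.519, 0.206] pointing down, gripper open.
Joint ranges: [-2.75, 2.75], [-0.79, 2.1], [0.01, 2.65], [-1.57, 4.71], [0.07, 3.14], [-2.87, 2.87]. Speed limits (rad/s): [2.22, 2.22, 2.79, 3.14, 3.14, 3.14].

INTERFACE

Orientations are given as a unit quaternion [x, y, z, w].
In Python, from station import env gives the robot as it stands. The module is installed in compiled form; this text tells all that it offers.
- The arm moves only by the tool send_rows, never from a script. Its argument "deltas" is a list of rows, each a list of 7 numbers: the shift along the tool's x, y, z in cm, then the turn, a rotation vector about the tool's x, y, z in degrees, then the opening, from -1 (shut) to 1 (fully open), so that 0 is half open. In form: [[dx, dy, dz, rx, ry, rz, jaw], ...]. A call has 1 to 20 rows; each row is the pose to reach, as a shift and turn from the pose commanded when the call began, along the tool's axes at that moment; what a row does not reach only later rows make up. A row lasts 1/8 s, in which the tool goes at most 62.5 mm and 10.7 degrees, less where a joint would pass 70% of its speed; a pose out of reach is approached as far as the arm can. A call with a gripper value outside its range is refused whole. The fingers move at their own pace and stop on an object; "grip_force" is the grip in N (left out, the last holds). Time passes only in rows, so rows that repeat a pose let the fingers close. It gives the time, the measured TCP pose, the force and the opening at its end, in the units of the state.
- env.get_obs(): the state, without advancing time (a new reading comes with each control period).
- env.capture(name): name is "scene" or "top"; returns a dict with "color" (400x640x3 uint8, blue, green, red), "mtx" (3x3 intrinsics, pixels), "extrinsics" (4x4, takes a point from camera to world coordinates). Camera axes: x right, y down, z forward; pixel columns grow to the right and rows downward; lengths in m; the calibration is good to about 2 mm. A picture is of the moment at which its call begins. There is no depth.
- env.hand_in(): hands the job in, once; it reports no verdict.
The state is a dict: "time_s": time; "q": joint angles; "qd": joint speeds; "joint_torque": joint torques, N m; "eef_pos": TCP position; "orientation": TCP orientation; "force": force on the tool from outside, world axes, zero at the start; "ft_torque": the same for the moment, N m; "gripper_width": finger opening in m.
Only numpy, scipy, OpenCV 4.12 (cv2) and the standard library are available. Lean on these libraries where they do the work, as an engineer would, in place of code of your own. Each camera call takes 0.05 s, during which the arm holds its last target.

## Working session

There is one attempt and no reset: what is moved stays moved. The work goes in short steps, Python scripts to look and compute and a tool call to move; the robot and the scene stay as the last step left them, time stands still between calls to the robot, and variables do not carry over. Pictures are saved under pics/ and viewed, and the job is handed in when it is done.

Besides the shell and the picture viewer there is one more tool, called after ">>>" by a JSON object that holds its "method" and its "body", one argument or row to a line. send_rows: Moves the arm, as the interface text tells. Its arguments: {"type":"object","properties":{"deltas":{"type":"array"},"grip_force":{"type":"number"}},"required":["deltas"]}

```bash
mkdir -p pics; cat > h.py <<'E'
import numpy as np, cv2
from station import env
def cap(n,f=None):
    c=env.capture(n)
    if f: cv2.imwrite('pics/'+f,c['color'])
    np.savez('pics/'+n+'.npz',**{k:c[k] for k in('color','mtx','extrinsics')})
    return c
def ray(c,u,v):
    d=np.linalg.inv(c['mtx'])@[u,v,1]; E=c['extrinsics']
    return E[:3,3],E[:3,:3]@d
def onz(c,u,v,z):
    o,d=ray(c,u,v); return o+d*(z-o[2])/d[2]
def tri(c1,p1,c2,p2):
    o1,d1=ray(c1,*p1);o2,d2=ray(c2,*p2)
    t=np.linalg.lstsq(np.c_[d1,-d2],o2-o1,rcond=None)[0]
    a=o1+d1*t[0];b=o2+d2*t[1]
    return (a+b)/2,np.linalg.norm(a-b)
def proj(c,P):
    E=c['extrinsics'];q=c['mtx']@(E[:3,:3].T@(np.array(P)-E[:3,3]));return q[:2]/q[2]
E
python3 - <<'E'
from h import *
np.set_printoptions(precision=4,suppress=True)
for n in('scene','top'):
    c=cap(n,n+'0.png');print(c['mtx'],c['extrinsics'])
print(env.get_obs())
E
```

```text
[[474.4744   0.     323.6186]
 [  0.     474.4744 204.9248]
 [  0.       0.       1.    ]] [[-0.7534  0.5273 -0.393   1.0378]
 [ 0.6574  0.5902 -0.4685  0.4742]
 [-0.0151 -0.6113 -0.7912  0.9109]
 [ 0.      0.      0.      1.    ]]
[[406.9532   0.     321.8017]
 [  0.     406.9532 198.8176]
 [  0.       0.       1.    ]] [[-0.0033 -0.9869  0.1615  0.4001]
 [-1.      0.0022 -0.0072 -0.0237]
 [ 0.0068 -0.1616 -0.9868  1.224 ]
 [ 0.      0.      0.      1.    ]]
{'time_s': 0.1, 'q': array([-1.3166,  0.3512,  1.6524, -0.    ,  1.1391, -0.0846]), 'qd': array([ 0.0007, -0.0006, -0.002 ,  0.0004, -0.0003, -0.0008]), 'joint_torque': array([  0.0008, -49.8028, -28.5705,   0.07  ,   0.0239,  -0.0001]), 'eef_pos': array([ 0.1827, -0.5184,  0.2051]), 'orientation': array([-0.5769,  0.4088, -0.4083,  0.5774]), 'force': array([0.1969, 0.3375, 0.4424]), 'ft_torque': array([ 0.0365, -0.031 , -0.0332]), 'gripper_width': 0.09289269964012149}
```

View pics/scene0.png

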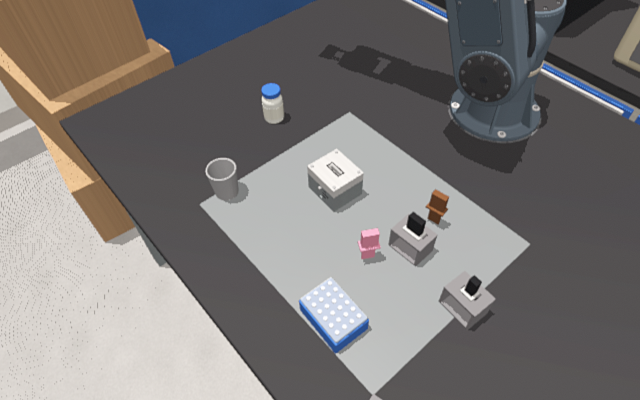

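View pics/top0.png

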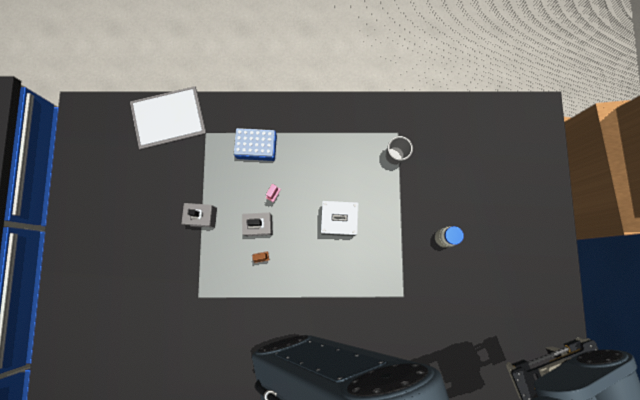

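The scene view shows black-gripped blades in stands at (416,225) and (473,288), the unit at (335,175), a brown decoy at (437,203) and a pink decoy at (369,242). In the top view they are at (255,223), (195,213), (340,218), (261,257) and (272,193). I'll enlarge these to tell wide from narrow.

```bash
python3 - <<'E'
import cv2,numpy as np
s=cv2.imread('pics/scene0.png');t=cv2.imread('pics/top0.png')
R=lambda i,x,y,w,h:cv2.resize(i[y:y+h,x:x+w],(400,300),interpolation=cv2.INTER_CUBIC)
cv2.imwrite('pics/crop1.png',np.vstack([np.hstack([R(s,380,195,80,60),R(s,435,265,80,60)]),np.hstack([R(t,175,180,120,90),R(t,310,195,60,45)])]))
cv2.imwrite('pics/crop2.png',cv2.resize(s[145:215,295:375],(800,600)[:2] if 0 else (640,560),interpolation=cv2.INTER_CUBIC))
E
```

```text
(no output)
```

View pics/crop1.png

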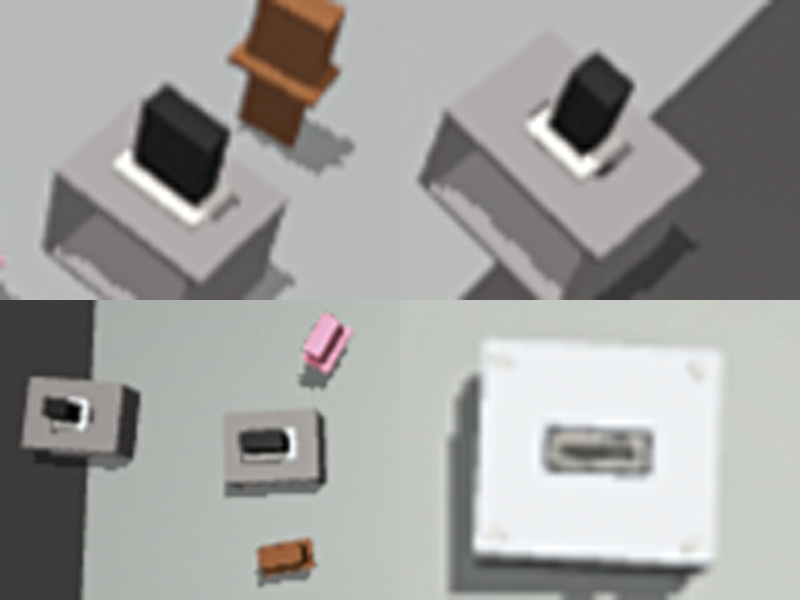

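View pics/crop2.png

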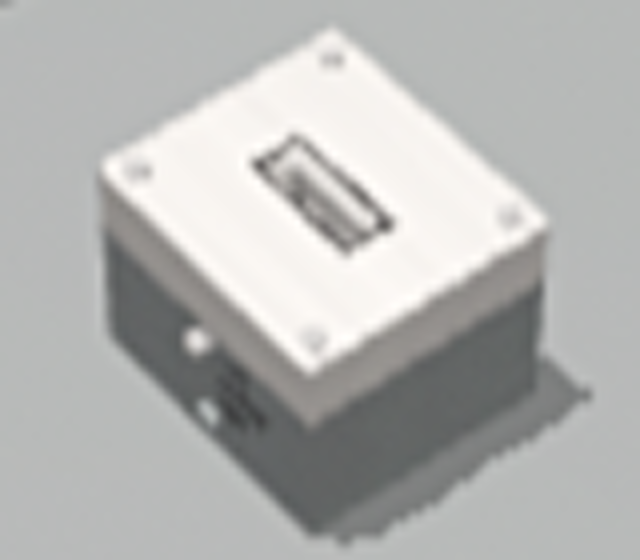

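The crops show four candidates for the wide blade:
- **Scene (416,222):** black, with a long block (36 mm) and a long collar. This is the wide_blade in stand_a.
- **Scene (473,286):** black, with a nearly square 20 mm block. This is the narrow blade.
- **Scene (437,203) and (369,242):** brown and pink, so they are decoys.

Next I'll measure the wide blade and the slot.

```bash
cat > m.py <<'E'
from h import *
np.set_printoptions(precision=4,suppress=True)
def load(n): return dict(np.load('pics/'+n+'.npz'))
def quad(m,s):
    cs,_=cv2.findContours(m,cv2.RETR_EXTERNAL,cv2.CHAIN_APPROX_NONE)
    c=max(cs,key=cv2.contourArea); h=cv2.convexHull(c)
    for e in np.arange(.01,.2,.005):
        a=cv2.approxPolyDP(h,e*cv2.arcLength(h,True),True)
        if len(a)<=4: break
    # refine: fit lines to contour pts of each side
    a=a[:,0].astype(float);P=c[:,0].astype(float);L=[]
    for i in range(len(a)):
        p,q=a[i],a[(i+1)%len(a)];d=(q-p);l=np.linalg.norm(d);d/=l
        w=P-p;t=w@d;n=abs(w@[-d[1],d[0]])
        S=P[(n<.05*l+1.2*s)&(t>.12*l)&(t<.88*l)]
        vx,vy,x,y=cv2.fitLine(S.astype(np.float32),cv2.DIST_HUBER,0,.01,.01).ravel();L.append(np.cross([x,y,1],[x+vx,y+vy,1]))
    o=[]
    for i in range(len(L)):
        x=np.cross(L[i-1],L[i]);o.append(x[:2]/x[2])
    return np.array(o)
def up(im,x,y,w,h,s=8):
    return cv2.resize(im[y:y+h,x:x+w],None,fx=s,fy=s,interpolation=cv2.INTER_CUBIC)
def full(q,x,y,s=8): return (q+.5)/s-.5+[x,y]
E
python3 - <<'E'
from m import *
S=load('scene');T=load('top')
qs={}
for n,c,(x,y,w,h),th in(('s',S,(295,140,80,75),225),('t',T,(310,190,60,60),228)):
    u=up(c['color'],x,y,w,h);g=u.min(2)
    print(n,[np.percentile(g,p) for p in(5,30,50,70,90)])
    m=(g>th).astype(np.uint8)*255
    m=cv2.morphologyEx(m,cv2.MORPH_CLOSE,np.ones((41,41)))
    q=quad(m,8)
    v=u.copy();cv2.polylines(v,[q.astype(int)],True,(0,0,255),1);cv2.imwrite(f'pics/uq_{n}.png',v)
    qs[n]=full(q,x,y);print(qs[n]);print(np.array([onz(c,*p,.08) for p in qs[n]]))
# triangulate by nearest at z .08
A=qs['s'];B=qs['t']
for p in A:
    P=onz(S,*p,.08);k=min(B,key=lambda b:np.linalg.norm(onz(T,*b,.08)-P));print(*tri(S,p,T,k))
E
```

```text
s [np.float64(97.0), np.float64(182.0), np.float64(183.0), np.float64(184.0), np.float64(240.0)]
[[336.2901 148.6602]
 [362.7278 172.0845]
 [333.0662 190.6442]
 [307.304  165.3612]]
[[ 0.4882 -0.1277  0.08  ]
 [ 0.4933 -0.0299  0.08  ]
 [ 0.5822 -0.0343  0.08  ]
 [ 0.5761 -0.1327  0.08  ]]
t [np.float64(104.0), np.float64(195.0), np.float64(199.0), np.float64(202.0), np.float64(238.0)]
[[322.7021 200.8772]
 [357.2376 202.5584]
 [356.115  233.527 ]
 [321.4892 231.6984]]
[[ 0.5814 -0.0346  0.08  ]
 [ 0.5763 -0.1329  0.08  ]
 [ 0.4883 -0.1282  0.08  ]
 [ 0.4937 -0.0309  0.08  ]]
[ 0.4882 -0.1281  0.0797] 0.00044581697416718835
[ 0.4934 -0.0305  0.0797] 0.0010010409557272139
[ 0.5817 -0.0347  0.0791] 0.00029968199817656467
[ 0.5762 -0.1328  0.0801] 0.00033772337971236057
```

Both views agree on the unit's top: height 0.0797 m and yaw about −3°. Now the slot frame and the grip block, with the stand's top as well.

```bash
python3 - <<'E'
from m import *
S=load('scene');T=load('top')
# slot frame: dark inside top face
r=[]
for n,c,(x,y,w,h) in(('s',S,(322,158,26,24)),('t',T,(327,208,26,20))):
    u=up(c['color'],x,y,w,h,16);g=u.min(2)
    m=(g<190).astype(np.uint8)*255
    m=cv2.morphologyEx(m,cv2.MORPH_CLOSE,np.ones((25,25)))
    q=full(quad(m,16),x,y,16);p=q.mean(0);r.append(p);W=np.array([onz(c,*a,.08) for a in q])
    print('slot',n,p,W[:,:2].tolist(),W.mean(0))
print('slot tri',tri(S,r[0],T,r[1]))
# black block masks
for n,c,(x,y,w,h) in(('s',S,(398,205,36,40)),('t',T,(238,210,36,28))):
    u=up(c['color'],x,y,w,h,16)
    cv2.imwrite(f'pics/bl_{n}.png',np.clip(u.astype(float)*2.2,0,255).astype(np.uint8))
E
```

```text
slot s [334.8811 168.8103] [[0.543068229876646, -0.10471965102316871], [0.5239081444362298, -0.10367152132612456], [0.5254058343100088, -0.056840532909207764], [0.5466494439249638, -0.05952594419503643]] [ 0.5348 -0.0812  0.08  ]
slot t [339.2007 217.1939] [[0.5456396942729547, -0.05834948346618164], [0.5436726871557894, -0.10517967622052553], [0.5232723039358171, -0.10376025111325968], [0.5258002673764819, -0.05719395223737314]] [ 0.5346 -0.0811  0.08  ]
slot tri (array([ 0.5346, -0.0811,  0.0797]), np.float64(2.1407355975509046e-05))
```

View pics/bl_s.png

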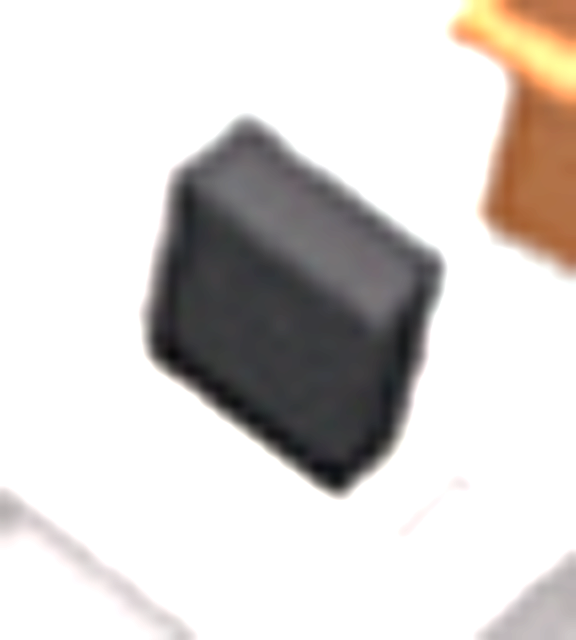

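View pics/bl_t.png

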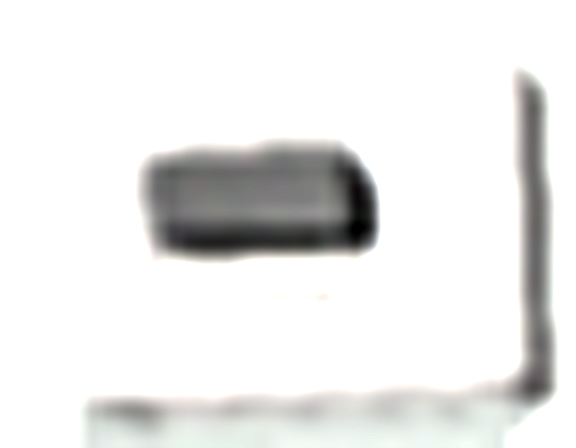

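The block's top face has its corners in the scene crop at (245,118), (440,262), (380,325) and (178,180). In the top crop they are about (148,158), (338,147), (348,222) and (155,232). I'll triangulate these and use the stand's top quad as a check.

```bash
python3 - <<'E'
from m import *
S=load('scene');T=load('top')
A=full(np.array([[245,118],[440,262],[380,325],[178,180.]]),398,205,16)
B=full(np.array([[338,147],[148,158],[155,232],[348,222.]]),238,210,16)
for z in(.115,):
    for c,q in((S,A),(T,B)):
        W=np.array([onz(c,*p,z) for p in q]);print(W[:,:2].tolist(),W.mean(0))
for a,b in zip(A,B): print(tri(S,a,T,b))
print('centre',tri(S,A.mean(0),T,B.mean(0)))
# stand top
for n,c,(x,y,w,h) in(('s',S,(384,205,60,52)),('t',T,(236,205,40,36))):
    u=up(c['color'],x,y,w,h,8);g=u.max(2)
    cv2.imwrite(f'pics/st_{n}.png',u)
    hsv=cv2.cvtColor(u,cv2.COLOR_BGR2HSV)
    print(u[100:330:25,60:330:30].tolist()[4] )
E
```

```text
[[0.5155633701954341, 0.14102534067728145], [0.5141103319122096, 0.1733463293368418], [0.5273002427666756, 0.1748743960325062], [0.5294964226483556, 0.1420617099710963]] [0.5216 0.1578 0.115 ]
[[0.5268239126596074, 0.14116286554330185], [0.5250157388974919, 0.17356959717946674], [0.512321333346476, 0.17204105888260016], [0.5139475576485393, 0.13917769140570269]] [0.5195 0.1565 0.115 ]
(array([0.5238, 0.1424, 0.1245]), np.float64(0.006557530596360298))
(array([0.5222, 0.1745, 0.1243]), np.float64(0.006180409628779544))
(array([0.5158, 0.1719, 0.1004]), np.float64(0.006647937485558134))
(array([0.5176, 0.1385, 0.1   ]), np.float64(0.007111856259876283))
centre (array([0.5198, 0.1569, 0.1123]), np.float64(8.308416262047369e-05))
[[118, 118, 121], [173, 174, 180], [171, 171, 177], [162, 163, 168], [249, 251, 252], [127, 131, 134], [24, 24, 23], [27, 27, 26], [24, 21, 22]]
[[156, 159, 163], [155, 157, 162], [151, 154, 158], [153, 156, 160], [155, 157, 162], [157, 161, 166], [160, 163, 168], [152, 156, 159], [176, 180, 177]]
```

View pics/st_s.png

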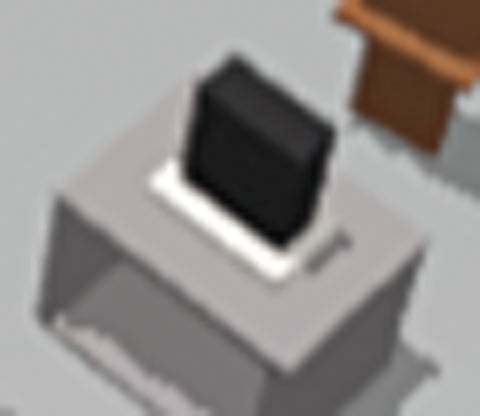

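View pics/st_t.png

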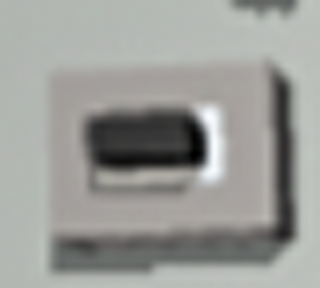

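The mean of the block's top face triangulates to (0.520, 0.157, 0.112) with a ray gap under 0.1 mm. The text's value of 0.115 agrees. My per-corner pairing was crossed, so I'm ignoring those individual results. Blade yaw is about +3° and slot yaw about −3°. Now the move numbers.

```bash
cat >> m.py <<'E'
from scipy.spatial.transform import Rotation as Ro
def delta(pos,yaw,o=None):
    """target: tool y down, tool x at yaw (deg) in world -> from current pose"""
    o=o or env.get_obs(); R=Ro.from_quat(o['orientation'])
    x=np.array([np.cos(np.radians(yaw)),np.sin(np.radians(yaw)),0]);y=np.array([0,0,-1.]);z=np.cross(x,y)
    Rt=Ro.from_matrix(np.c_[x,y,z])
    return R.inv().apply(np.array(pos)-o['eef_pos'])*100,(R.inv()*Rt).as_rotvec(degrees=True)
E
python3 - <<'E'
from m import *
o=env.get_obs();print(Ro.from_quat(o['orientation']).as_matrix())
for yaw in(3,183):print(yaw,delta((.52,.157,.22),yaw))
T=load('top');S=load('scene')
for n,p in(('brown',(261,257)),('pink',(272,193)),('narrow',(195,213)),('bottle',(452,236)),('cup',(398,150))):print(n,onz(T,*p,.09))
E
```

```text
[[ 0.3323 -0.0003  0.9432]
 [-0.9432  0.001   0.3323]
 [-0.001  -1.      0.0001]]
3 (array([-52.4945,  -1.4359,  54.2578]), array([ -0.0421, -73.5886,  -0.0484]))
183 (array([-52.4945,  -1.4359,  54.2578]), array([  0.0523, 106.4114,  -0.0455]))
brown [0.4236 0.1361 0.09  ]
pink [0.6027 0.1088 0.09  ]
narrow [0.5462 0.3234 0.09  ]
bottle [ 0.4799 -0.3947  0.09  ]
cup [ 0.7279 -0.2522  0.09  ]
```

>>> {"method": "send_rows", "body": {
  "deltas": [
    [-26, -4, 27, 0, -37, 0, 0],
    [-26, -4, 27, 0, -37, 0, 0],
    [-26, -4, 27, 0, -37, 0, 0],
    [-26, -4, 27, 0, -37, 0, 0],
    [-26, -4, 27, 0, -37, 0, 0],
    [-52.5, -1.5, 54.3, 0, -73.6, 0, 0],
    [-52.5, -1.5, 54.3, 0, -73.6, 0, 0],
    [-52.5, -1.5, 54.3, 0, -73.6, 0, 0],
    [-52.5, -1.5, 54.3, 0, -73.6, 0, 0],
    [-52.5, -1.5, 54.3, 0, -73.6, 0, 0],
    [-52.5, -1.5, 54.3, 0, -73.6, 0, 0],
    [-52.5, -1.5, 54.3, 0, -73.6, 0, 0],
    [-52.5, -1.5, 54.3, 0, -73.6, 0, 0],
    [-52.5, -1.5, 54.3, 0, -73.6, 0, 0],
    [-52.5, -1.5, 54.3, 0, -73.6, 0, 0],
    [-52.5, -1.5, 54.3, 0, -73.6, 0, 0]
  ],
  "grip_force": 25
}}

```text
time_s: 2.1
eef_pos: [0.5203, 0.1559, 0.2209]
orientation: [0.707, 0.018, -0.018, -0.707]
force: [-0.3, 0.2, 0.6]
gripper_width: 0.0464
```

```bash
python3 - <<'E'
from m import *
o=env.get_obs();print(o['time_s'],o['eef_pos'],o['gripper_width'],o['q'],o['force'],delta((.52,.157,.096),3))
S=cap('scene','scene1.png')
E
```

```text
2.1 [0.5203 0.1559 0.2209] 0.04642379995384926 [ 0.2054  0.3224  1.6519 -0.0001  1.1669  0.1542] [-0.2967  0.1809  0.6302] (array([-0.0285, 12.487 ,  0.1163]), array([ 0.0009, -0.0696,  0.0186]))
```

View pics/scene1.png

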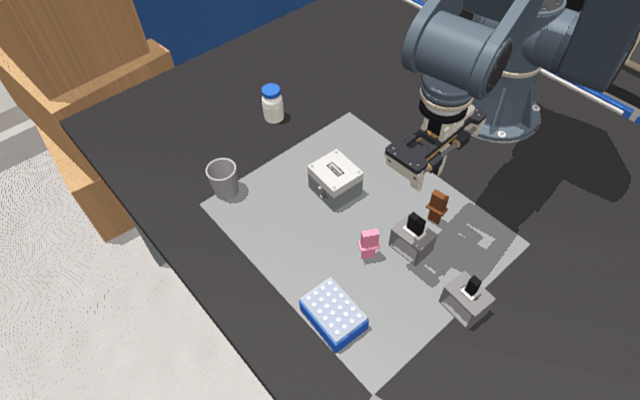

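The gripper is above the stand, jaws along x, and nothing is disturbed. I'm descending and gripping.

>>> {"method": "send_rows", "body": {
  "deltas": [
    [0, 4, 0.1, 0, 0, 0, 0],
    [0, 8, 0.1, 0, 0, 0, 0],
    [0, 10, 0.1, 0, 0, 0, 0],
    [0, 12.3, 0.1, 0, 0, 0, 0],
    [0, 12.3, 0.1, 0, 0, 0, 0],
    [0, 12.3, 0.1, 0, 0, 0, 0]
  ]
}}

```text
time_s: 2.9
eef_pos: [0.5209, 0.1578, 0.0985]
orientation: [-0.707, -0.019, 0.018, 0.707]
force: [0.0, 0.5, 0.2]
gripper_width: 0.0461
```

```bash
python3 - <<'E'
from m import *
S=cap('scene');T=cap('top')
R=lambda i,x,y,w,h:cv2.resize(i[y:y+h,x:x+w],(400,400),interpolation=cv2.INTER_CUBIC)
cv2.imwrite('pics/g2.png',np.hstack([R(S['color'],360,160,110,110),R(T['color'],210,170,100,100)]))
E
```

```text
(no output)
```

View pics/g2.png

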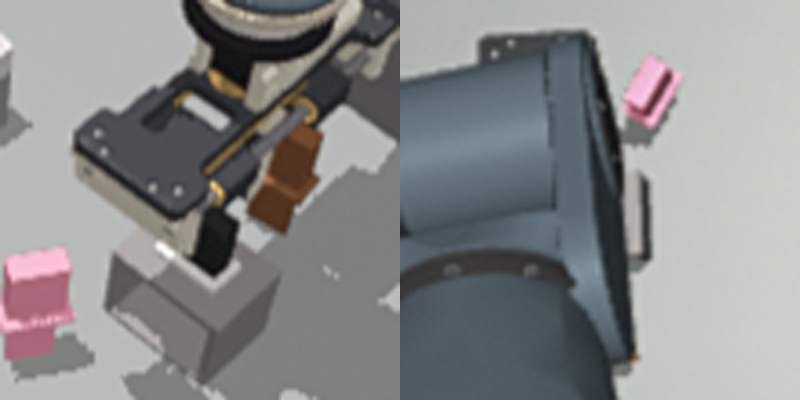

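The fingers straddle the black block at about (215,240) in the left crop. The top view is hidden by the arm. Closing.

>>> {"method": "send_rows", "body": {
  "deltas": [
    [0, 0, 0, 0, 0, 0, -1],
    [0, 0, 0, 0, 0, 0, -1],
    [0, 0, 0, 0, 0, 0, -1],
    [0, 0, 0, 0, 0, 0, -1],
    [0, 0, 0, 0, 0, 0, -1],
    [0, 0, 0, 0, 0, 0, -1]
  ],
  "grip_force": 30
}}

```text
time_s: 3.75
eef_pos: [0.5204, 0.1579, 0.0976]
orientation: [-0.707, -0.019, 0.019, 0.707]
force: [-1.5, 0.3, 1.5]
gripper_width: 0.0156
```

>>> {"method": "send_rows", "body": {
  "deltas": [
    [0, -1, 0, 0, 0, 0, -1],
    [0, -3, 0, 0, 0, 0, -1],
    [0, -6, 0, 0, 0, 0, -1],
    [0, -10, 0, 0, 0, 0, -1],
    [0, -13, 0, 0, 0, 0, -1],
    [0, -13, 0, 0, 0, 0, -1],
    [0, -13, 0, 0, 0, 0, -1]
  ]
}}

```text
time_s: 4.62
eef_pos: [0.5199, 0.1578, 0.2265]
orientation: [0.707, 0.018, -0.019, -0.707]
force: [-0.2, 0.4, -1.6]
gripper_width: 0.0148
```

```bash
python3 - <<'E'
from m import *
o=env.get_obs();print(o['eef_pos'],o['gripper_width'],o['force'])
print(delta((.5346,-.0811,.228),-3))
S=cap('scene');T=cap('top')
R=lambda i,x,y,w,h:cv2.resize(i[y:y+h,x:x+w],(400,400),interpolation=cv2.INTER_CUBIC)
cv2.imwrite('pics/g3.png',np.hstack([R(S['color'],360,130,110,110),R(T['color'],210,170,100,100)]))
E
```

```text
[0.5199 0.1578 0.2265] 0.01480882393316816 [-0.1892  0.3617 -1.6036]
(array([  0.2155,  -0.142 , -23.9322]), array([ 0.0172,  6.012 , -0.0769]))
```

View pics/g3.png

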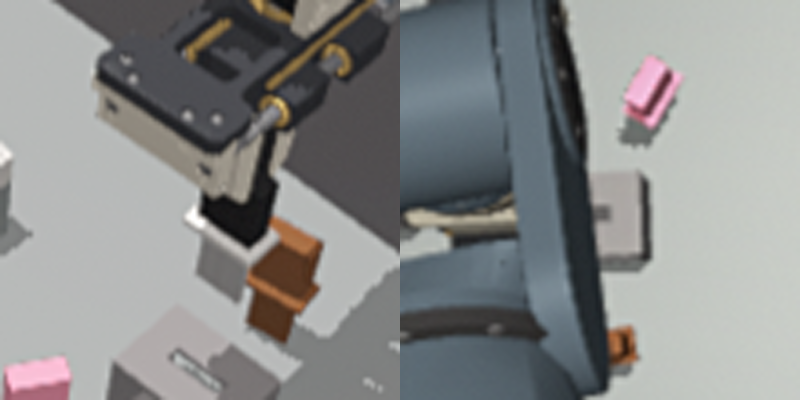

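The blade is lifted, upright, in the jaws. I'm moving above the slot.

>>> {"method": "send_rows", "body": {
  "deltas": [
    [0, 0, -4, 0, 1, 0, -1],
    [0, 0, -9, 0, 2, 0, -1],
    [0, 0, -14, 0, 4, 0, -1],
    [0.2, 0, -19, 0, 6, 0, -1],
    [0.2, 0, -22, 0, 6, 0, -1],
    [0.2, 0, -23.9, 0, 6, 0, -1],
    [0.2, 0, -23.9, 0, 6, 0, -1],
    [0.2, 0, -23.9, 0, 6, 0, -1],
    [0.2, 0, -23.9, 0, 6, 0, -1]
  ]
}}

```text
time_s: 5.85
eef_pos: [0.535, -0.0797, 0.2275]
orientation: [-0.707, 0.018, -0.018, 0.707]
force: [0.3, -0.1, -0.7]
gripper_width: 0.0156
```

```bash
python3 - <<'E'
from m import *
o=env.get_obs();print(o['eef_pos'],o['gripper_width'],o['force'],delta((.5346,-.0811,.228),-3))
S=cap('scene','scene4.png');T=cap('top','top4.png')
cv2.imwrite('pics/g4.png',cv2.resize(S['color'][100:200,290:400],(770,700)[:2] if 0 else (660,600),interpolation=cv2.INTER_CUBIC))
cv2.imwrite('pics/g4t.png',cv2.resize(T['color'][170:270,290:400],(660,600),interpolation=cv2.INTER_CUBIC))
E
```

```text
[ 0.535  -0.0797  0.2275] 0.01556633063122261 [ 0.3133 -0.0552 -0.6511] (array([-0.0289, -0.0517, -0.1457]), array([-0.0095,  0.0838, -0.0068]))
```

View pics/g4.png

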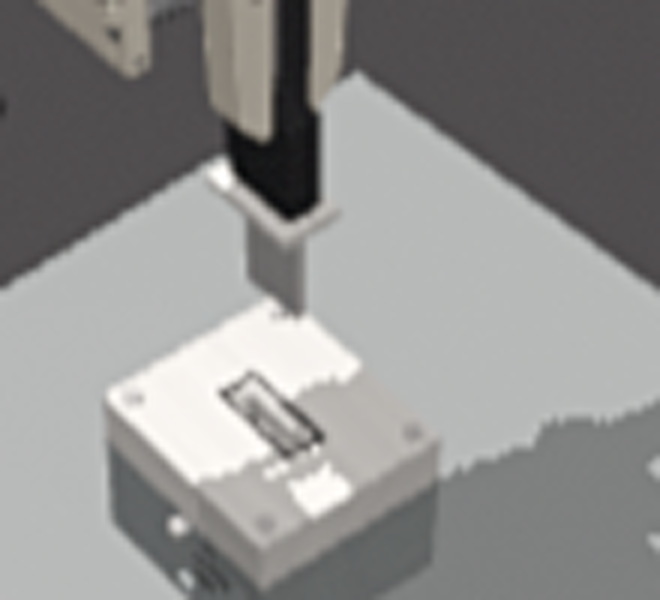

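View pics/g4t.png

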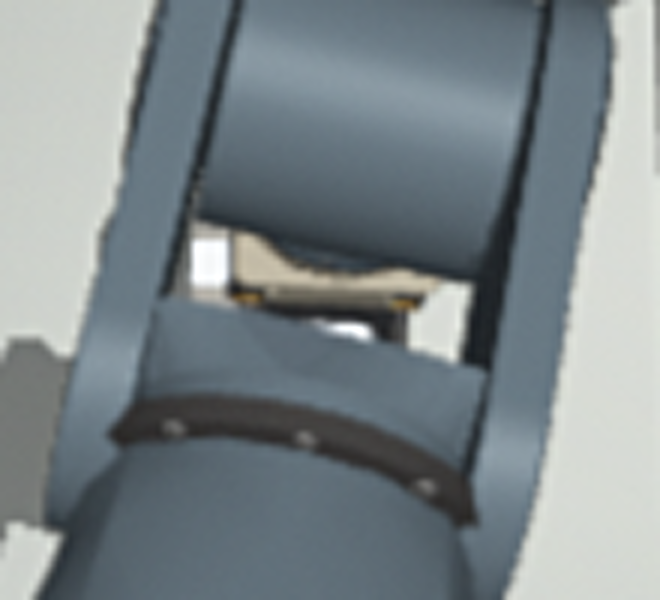

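The blade hangs upright over the slot. Its lower edge runs from about (248,280) to (300,312) in the crop, and the collar's corners are at (207,180), (287,243) and (340,212). I'll turn these into positions.

```bash
python3 - <<'E'
from m import *
S=load('scene')
zb=.2275-.0826
f=lambda p:(np.array(p)+.5)/6-.5+[290,100]
print('bot ends',[onz(S,*f(p),zb) for p in((248,280),(302,314))])
print('collar top',[onz(S,*f(p),zb+.055) for p in((207,178),(287,240),(342,210))])
c=np.array([.5348,-.0805]);a=np.radians(-3);X=np.array([np.cos(a),np.sin(a)]);Y=np.array([-np.sin(a),np.cos(a)])
g=lambda x,y,z:((proj(S,[*(c+x*X+y*Y),z])-[290,100]+.5)*6-.5).round(1)
print('pred bot',[g(x,y,zb) for x in(-.002,.002) for y in(-.015,.015)])
print('pred collar top',[g(x,y,zb+.055) for x,y in((.013,-.022),(.013,.022),(-.013,.022))])
print('pred collar bot',[g(x,y,zb+.05) for x,y in((.013,-.022),(.013,.022),(-.013,.022))])
v=cv2.resize(S['color'][115:165,310:360],(800,800)[:2] if 0 else (600,600),interpolation=cv2.INTER_CUBIC);cv2.imwrite('pics/g5.png',v)
E
```

```text
bot ends [array([ 0.5351, -0.0944,  0.1449]), array([ 0.5319, -0.0677,  0.1449])]
collar top [array([ 0.5481, -0.1018,  0.1999]), array([ 0.5478, -0.0591,  0.1999]), array([ 0.5232, -0.0572,  0.1999])]
pred bot [array([252.3, 274.7]), array([302.9, 319.6]), array([244. , 279.5]), array([294.5, 324.5])]
pred collar top [array([207.4, 174.2]), array([284.5, 241.3]), array([341.1, 208.8])]
pred collar bot [array([207.6, 184.4]), array([284.4, 251.4]), array([340.8, 219. ])]
```

View pics/g5.png

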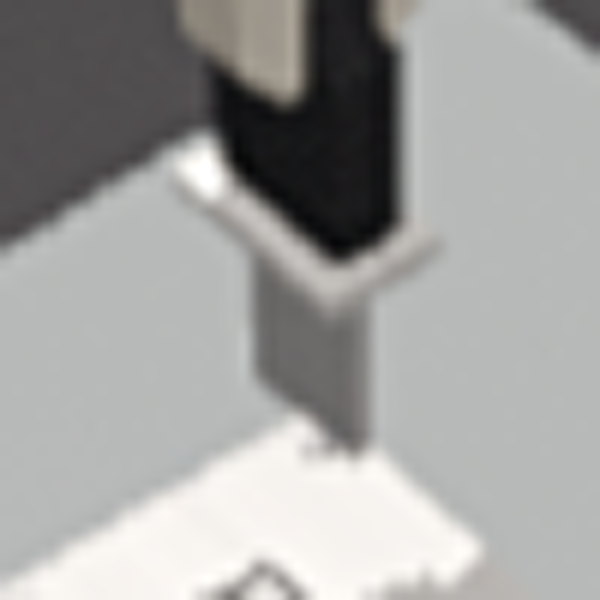

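The observed corners match a blade centred at (0.535, −0.0805), within about 1 mm of the slot at (0.5346, −0.0811). I'll trim 0.8 mm in y and come down to just above the mouth.

>>> {"method": "send_rows", "body": {
  "deltas": [
    [0, 2, -0.08, 0, 0, 0, -1],
    [0, 4, -0.08, 0, 0, 0, -1],
    [0, 5.5, -0.08, 0, 0, 0, -1],
    [0, 6, -0.08, 0, 0, 0, -1],
    [0, 6, -0.08, 0, 0, 0, -1],
    [0, 6, -0.08, 0, 0, 0, -1]
  ]
}}

```text
time_s: 6.7
eef_pos: [0.5353, -0.0815, 0.1682]
orientation: [0.707, -0.018, 0.019, -0.707]
force: [-0.0, -0.7, -0.9]
gripper_width: 0.0156
```

```bash
python3 - <<'E'
from m import *
o=env.get_obs();print(o['eef_pos'],o['gripper_width'],o['force'])
S=cap('scene','scene6.png')
v=cv2.resize(S['color'][130:190,305:365],(600,600),interpolation=cv2.INTER_CUBIC);cv2.imwrite('pics/g6.png',v)
E
```

```text
[ 0.5353 -0.0815  0.1682] 0.015554228295776929 [-0.0385 -0.737  -0.9498]
```

View pics/g6.png

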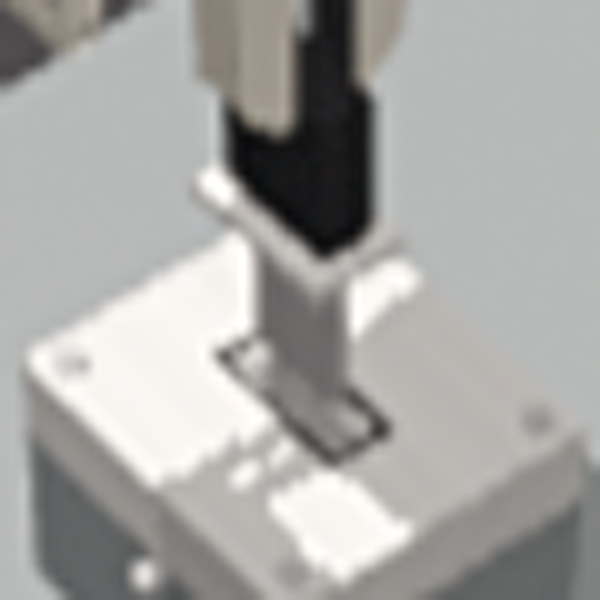

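The blade stands over the slot frame, lower edge about (305,400), about 6 mm above the mouth and aligned. I'm inserting it slowly to about 18 mm, short of the tongue.

>>> {"method": "send_rows", "body": {
  "deltas": [
    [0, 0.4, 0, 0, 0, 0, -1],
    [0, 0.8, 0, 0, 0, 0, -1],
    [0, 1.1, 0, 0, 0, 0, -1],
    [0, 1.4, 0, 0, 0, 0, -1],
    [0, 1.8, 0, 0, 0, 0, -1],
    [0, 2.2, 0, 0, 0, 0, -1],
    [0, 2.4, 0, 0, 0, 0, -1],
    [0, 2.4, 0, 0, 0, 0, -1],
    [0, 2.4, 0, 0, 0, 0, -1]
  ]
}}

```text
time_s: 7.88
eef_pos: [0.535, -0.0815, 0.1436]
orientation: [0.707, -0.018, 0.019, -0.707]
force: [-0.3, -0.0, -0.4]
gripper_width: 0.0153
```

```bash
python3 - <<'E'
from m import *
o=env.get_obs();print(o['eef_pos'],o['gripper_width'],o['force'])
S=cap('scene','scene7.png')
v=cv2.resize(S['color'][140:200,300:360],(600,600),interpolation=cv2.INTER_CUBIC);cv2.imwrite('pics/g7.png',v)
E
```

```text
[ 0.535  -0.0815  0.1436] 0.015335784432860326 [-0.3364 -0.0011 -0.4332]
```

View pics/g7.png

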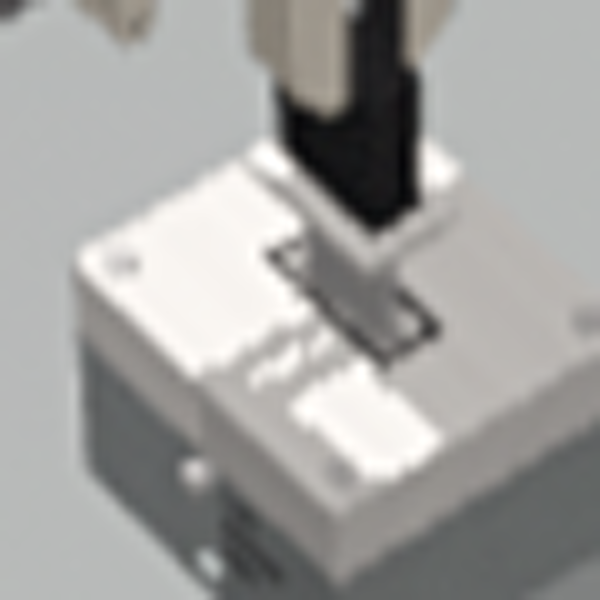

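The blade is in the slot with no side force. Now down to first tongue contact in small steps, reading force.

>>> {"method": "send_rows", "body": {
  "deltas": [
    [0, 0.3, 0, 0, 0, 0, -1],
    [0, 0.6, 0, 0, 0, 0, -1],
    [0, 0.9, 0, 0, 0, 0, -1],
    [0, 0.9, 0, 0, 0, 0, -1],
    [0, 0.9, 0, 0, 0, 0, -1],
    [0, 0.9, 0, 0, 0, 0, -1]
  ]
}}

```text
time_s: 8.68
eef_pos: [0.535, -0.0815, 0.1347]
orientation: [0.707, -0.018, 0.019, -0.707]
force: [-0.4, 0.1, 2.0]
gripper_width: 0.0154
```

>>> {"method": "send_rows", "body": {
  "deltas": [
    [0, 0.2, 0, 0, 0, 0, -1],
    [0, 0.4, 0, 0, 0, 0, -1],
    [0, 0.4, 0, 0, 0, 0, -1],
    [0, 0.4, 0, 0, 0, 0, -1]
  ]
}}

```text
time_s: 9.18
eef_pos: [0.535, -0.0815, 0.1306]
orientation: [0.707, -0.018, 0.019, -0.707]
force: [0.3, 0.8, 3.4]
gripper_width: 0.0157
```

```bash
python3 - <<'E'
from m import *
o=env.get_obs();print(o['eef_pos'],o['gripper_width'],o['force'])
S=cap('scene','scene8.png')
v=np.hstack([cv2.resize(S['color'][140:200,300:360],(400,600),interpolation=cv2.INTER_CUBIC) if 0 else cv2.resize(S['color'][140:200,300:360],(400,400),interpolation=cv2.INTER_CUBIC),cv2.resize(S['color'][178:208,308:338],(400,400),interpolation=cv2.INTER_CUBIC)]);cv2.imwrite('pics/g8.png',v)
E
```

```text
[ 0.535  -0.0815  0.1306] 0.01574998853899391 [0.2531 0.814  3.4486]
```

View pics/g8.png

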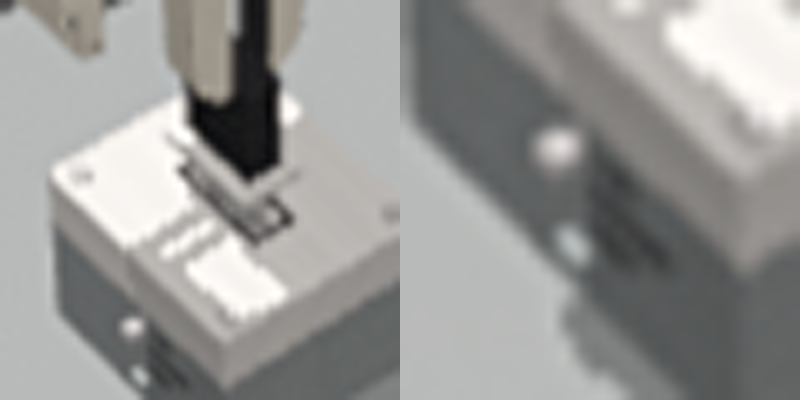

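The upper steel pointer has moved from row 187.5 to 189.0, about 5.5 mm. Net force also suggests about 6 mm, and kinematics about 6.7 mm. I'm going 3.5 mm further to half way and holding.

>>> {"method": "send_rows", "body": {
  "deltas": [
    [0, 0.15, 0, 0, 0, 0, -1],
    [0, 0.3, 0, 0, 0, 0, -1],
    [0, 0.35, 0, 0, 0, 0, -1],
    [0, 0.35, 0, 0, 0, 0, -1],
    [0, 0.35, 0, 0, 0, 0, -1],
    [0, 0.35, 0, 0, 0, 0, -1]
  ]
}}

```text
time_s: 9.98
eef_pos: [0.535, -0.0815, 0.1271]
orientation: [0.707, -0.018, 0.018, -0.707]
force: [1.0, -0.8, 3.6]
gripper_width: 0.0154
```

```bash
python3 - <<'E'
from m import *
F=[];P=[]
for i in range(5):
    S=cap('scene');o=env.get_obs();F.append(o['force']);P.append(o['eef_pos'])
print(np.mean(P,0),np.mean(F,0),o['gripper_width'],o['time_s'])
def ptr(im):
    u=up(im,312,180,14,20,16).min(2);m=cv2.inRange(u,140,255);cs,_=cv2.findContours(m,0,2)
    return [full(np.array(cv2.minEnclosingCircle(k)[0]),312,180,16).round(2).tolist() for k in cs if cv2.contourArea(k)>300]
for f in('scene0','scene7','scene8'):print(f,ptr(cv2.imread(f'pics/{f}.png')))
print('now',ptr(S['color']))
a=np.radians(-3)
for z in (.06,.05):
    b=np.array([.5346+.046*np.cos(a),-.0811+.046*np.sin(a),z]);print(proj(S,b))
cv2.imwrite('pics/scene9.png',S['color'])
v=np.hstack([cv2.resize(S['color'][140:200,300:360],(400,400),interpolation=cv2.INTER_CUBIC),cv2.resize(S['color'][178:208,308:338],(400,400),interpolation=cv2.INTER_CUBIC)]);cv2.imwrite('pics/g9.png',v)
E
```

```text
[ 0.535  -0.0815  0.1271] [-0.3562  0.222   4.6011] 0.015253380156333719 10.225
scene0 [[320.5, 196.09], [316.12, 194.91], [322.78, 182.09], [320.56, 184.38]]
scene7 [[320.47, 195.94], [316.12, 194.91], [319.26, 186.55], [323.22, 181.62], [317.53, 181.22]]
scene8 [[320.52, 195.88], [316.09, 194.91], [319.45, 188.49], [323.25, 181.62], [317.45, 181.27]]
now [[320.47, 195.94], [316.09, 194.91], [319.41, 189.45], [323.25, 181.62], [317.41, 181.22]]
[319.6348 183.613 ]
[319.7267 186.348 ]
```

View pics/g9.png

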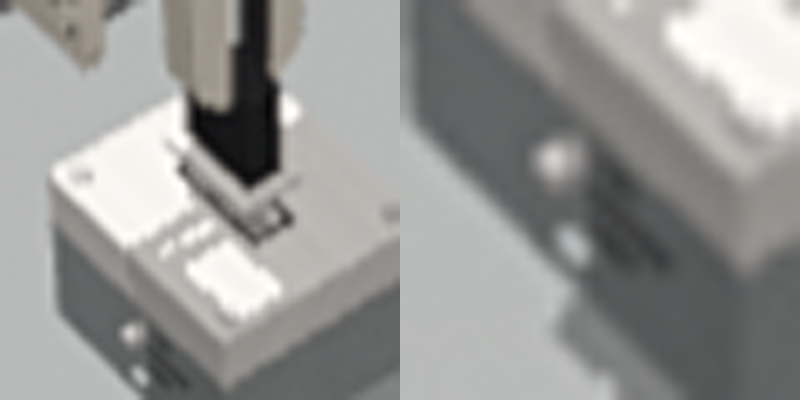

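The pointer went from row 186.55 to 189.45, about 10.6 mm. The force is 4.6 N plus about 1 N of blade weight, so about 5.6 N, which is half way. Now holding.

>>> {"method": "send_rows", "body": {
  "deltas": [
    [0, 0, 0, 0, 0, 0, -1],
    [0, 0, 0, 0, 0, 0, -1],
    [0, 0, 0, 0, 0, 0, -1],
    [0, 0, 0, 0, 0, 0, -1],
    [0, 0, 0, 0, 0, 0, -1],
    [0, 0, 0, 0, 0, 0, -1],
    [0, 0, 0, 0, 0, 0, -1],
    [0, 0, 0, 0, 0, 0, -1],
    [0, 0, 0, 0, 0, 0, -1],
    [0, 0, 0, 0, 0, 0, -1],
    [0, 0, 0, 0, 0, 0, -1],
    [0, 0, 0, 0, 0, 0, -1],
    [0, 0, 0, 0, 0, 0, -1],
    [0, 0, 0, 0, 0, 0, -1],
    [0, 0, 0, 0, 0, 0, -1],
    [0, 0, 0, 0, 0, 0, -1],
    [0, 0, 0, 0, 0, 0, -1],
    [0, 0, 0, 0, 0, 0, -1],
    [0, 0, 0, 0, 0, 0, -1],
    [0, 0, 0, 0, 0, 0, -1]
  ]
}}

```text
time_s: 12.72
eef_pos: [0.5349, -0.0814, 0.127]
orientation: [-0.707, 0.018, -0.018, 0.707]
force: [-0.4, -0.4, 4.0]
gripper_width: 0.0153
```

>>> {"method": "send_rows", "body": {
  "deltas": [
    [0, 0, 0, 0, 0, 0, -1],
    [0, 0, 0, 0, 0, 0, -1],
    [0, 0, 0, 0, 0, 0, -1],
    [0, 0, 0, 0, 0, 0, -1],
    [0, 0, 0, 0, 0, 0, -1],
    [0, 0, 0, 0, 0, 0, -1],
    [0, 0, 0, 0, 0, 0, -1],
    [0, 0, 0, 0, 0, 0, -1],
    [0, 0, 0, 0, 0, 0, -1],
    [0, 0, 0, 0, 0, 0, -1],
    [0, 0, 0, 0, 0, 0, -1],
    [0, 0, 0, 0, 0, 0, -1],
    [0, 0, 0, 0, 0, 0, -1],
    [0, 0, 0, 0, 0, 0, -1],
    [0, 0, 0, 0, 0, 0, -1],
    [0, 0, 0, 0, 0, 0, -1],
    [0, 0, 0, 0, 0, 0, -1],
    [0, 0, 0, 0, 0, 0, -1],
    [0, 0, 0, 0, 0, 0, -1],
    [0, 0, 0, 0, 0, 0, -1]
  ]
}}

```text
time_s: 15.22
eef_pos: [0.5349, -0.0814, 0.127]
orientation: [0.707, -0.018, 0.018, -0.707]
force: [0.1, 0.4, 4.4]
gripper_width: 0.0155
```

```bash
python3 - <<'E'
from m import *
F=[]
for i in range(6):
    S=cap('scene','scene10.png');o=env.get_obs();F.append(o['force'])
print(o['eef_pos'],np.mean(F,0),o['gripper_width'],o['time_s'])
u=up(S['color'],312,180,14,20,16).min(2);cs,_=cv2.findContours(cv2.inRange(u,140,255),0,2)
print([full(np.array(cv2.minEnclosingCircle(k)[0]),312,180,16).round(2).tolist() for k in cs if cv2.contourArea(k)>300])
E
```

```text
[ 0.5349 -0.0815  0.127 ] [ 0.0618 -0.2273  4.3079] 0.015233899836149811 15.525
[[320.47, 195.94], [316.09, 194.91], [319.38, 189.46], [323.28, 181.62], [317.47, 181.28]]
```

View pics/scene10.png

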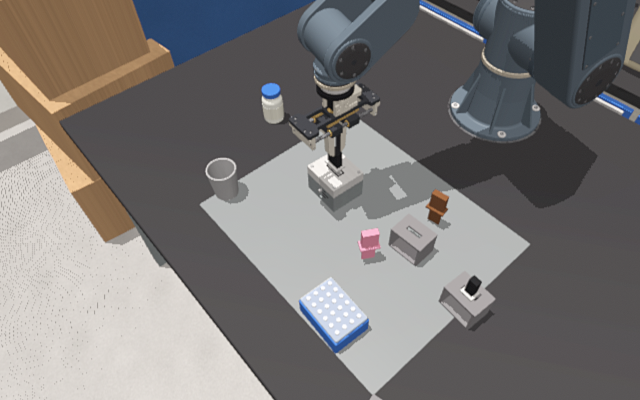

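The blade is held in the unit at (335,160) and the pointer is steady at row 189.46. The bystanders are where they started: bottle (272,103), cup (222,180), box (333,313) and narrow blade (473,287). Handing in.

```bash
python3 -c "
from station import env
print(env.hand_in())"
```

```text
the job is handed in; nothing more can be done
None
```

I took the wide blade from its stand and inserted it upright into the unit's slot. I pushed the tongue about half way down and held it there for more than 5 s, then handed in at 15.5 s with the jaws still gripping. The hand-in gave no verdict.

- **Tongue depth:** the pointer moved about 2.9 px, or about 10.6 mm. Kinematics put it at about 10 mm. The spring force, about 4.3–4.6 N plus roughly 1 N of blade weight, gives 9–10 mm. The three checks agree to about 1.5 mm, and the pointer did not move during the hold.
- **Position:** the gripper is within about 0.5 mm of the measured slot centre and the side force is about 0.2 N.
- **Bystanders:** the narrow blade, tip box, bottle and cup looked unmoved by eye in the last picture.
- **What failed or was missing:** my corner-by-corner triangulation of the grip block was mispaired, so I used only the block's centre. The top camera was hidden by the arm during grasp and insertion, so the alignment there came from the scene camera plus the arm's own position.

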